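Sample jars back on their colour-coded stands

TASK

The three sample jars have been put on each other's stands: move them so that every jar stands upright on the stand of the same colour as its cap (red, yellow, blue), sitting flat inside the stand's rim. The grey stand is spare and may be used to park a jar on the way, but it must be empty at the end. Keep the jars upright, and leave the rubber stopper, the stopwatch and the moisture tin where they are.

Things in the scene. Friction and masses are not known exactly. Their poses are not given: they have to be found in the camera images.
- red_jar: white plastic screw-top sample jar with a RED cap, round, 70 mm high in all, 0.08 to 0.17 kg: a straight body 46 mm across up to 49 mm, and a cap 45 mm across from 52 mm to the flat top; origin at the centre of its underside, z up its axis. At the start it stands on a stand of another colour
- yellow_jar: the same jar with a YELLOW cap, 46 mm across, 70 mm high, same weights; origin at the centre of its underside, z up
- blue_jar: the same jar with a BLUE cap, 46 mm across, 70 mm high, same weights; origin at the centre of its underside, z up
- red_stand: RED low round stand, fixed to the table, 78 mm across: a floor 4 mm above the table inside a rim that is 8 mm high, 6 mm wide and 66 mm across inside (10 mm of play round a jar); origin at its centre, at table height. Room for one jar
- yellow_stand: YELLOW stand of the same shape and size, fixed; origin at its centre, at table height
- blue_stand: BLUE stand of the same shape and size, fixed; origin at its centre, at table height
- grey_stand: GREY stand of the same shape and size, fixed, empty at the start: the spare place; origin at its centre, at table height
- stopper: bystander: cream rubber stopper standing on the table, 31 mm across, 28 mm high; origin at the centre of its underside
- stopwatch: bystander: flat black stopwatch lying on the table, 67 x 58 mm, 19 mm high; origin at the centre of its underside
- tin: bystander: round aluminium moisture tin with lid standing on the table beyond the stands, 52 mm across, 28 mm high; origin at the centre of its underside

How it is judged:
By the outcome, as a careful person would: the job done as asked, in the order asked, and still so for the second after the job is handed in, with the robot touching nothing.
It also fails if it takes over 99 s, if anything falls off the work surface, if the arm or the gripper's body presses on something with over 40 N, if the wrist force passes 120 N, or if a joint passes its speed limit or range.

ROBOT

A 7-joint arm with a two-finger parallel gripper is mounted at the origin on a cart in front of the work surface, level with it; the furniture and walls round the work are solid. World frame = base frame: x ahead of the robot, y to its left, z up, the work surface at z = 0. Lengths are in m, angles in rad, forces in N, time in s.
With the tool pointing down it reaches from about 0.4 to 0.85 m from the base axis. Payload 10.4 kg.
Tool frame: the origin (TCP) lies between the finger pads; the fingertips stand 8 mm ahead of it and the grasp point (between the pads) lies 11 mm behind it (robot.nose_length is the z of the fingertips in the tool frame, in m); z points along the fingers, y is the line along which they close (so a half turn about z gives the same grasp; the last joint's range is limited). The gripper opens to 87 mm and grips with 3 to 60 N. Pads are 19 mm wide; open, the fingers measure 117 mm over their backs; the gripper's body (75 mm by 190 mm) begins 51 mm behind the grasp point.
Start: joints at [-1.281, 0.332, -0.065, 1.46, 0.022, 1.35, -0.088], TCP at [0.192, 0.595, 0.231] pointing down, gripper open.
Joint ranges: [-2.6, 2.6], [-0.5, 2.12], [-1.47, 1.34], [0.16, 2.42], [-1.27, 4.41], [0.06, 2.06], [-2.6, 2.6]. Speed limits (rad/s): [2.22, 2.22, 2.79, 2.79, 3.14, 3.14, 3.14].

INTERFACE

Orientations are given as a rotation vector (axis times angle).
In Python, from rig import robot gives the robot as it stands.
- The arm moves only by the tool apply_moves, never from a script. Its argument "series" is a list of rows, each an object with "fingers": the closure, from 0 (fully open) to 1 (shut); "offset": the shift along the tool's x, y, z in units of 2.5 cm (1.0 is 2.5 cm), a list of three; "spin": the turn about the tool's z in units of 4 degrees (1.0 is 4 degrees). In form: [{"fingers": fingers, "offset": [dx, dy, dz], "spin": spin}, ...]. A call has exactly 10 rows; each row shifts and turns the commanded pose from where the row before left it, along the tool's axes as they then stand; what a row does not reach is not made up. A row lasts 1/12 s, in which the tool goes at most 41.7 mm and 7.16 degrees, less where a joint would pass 70% of its speed; a pose out of reach is approached as far as the arm can. A call with a number of a shift or a turn outside -1 to 1 is refused whole. A call with a gripper value outside its range is refused whole. The fingers move at their own pace and stop on an object; the grip force is fixed at half the most. Time passes only in rows, so rows that do not move let the fingers close, or fill a call up. It gives the time, the measured TCP pose, the force, the opening and the grip force at its end, in the units of the state.
- robot.read_state(): the state, without advancing time (a new reading comes with each control period).
- robot.capture(name): name is "scene" or "top" or "wrist"; returns a dict with "color" (400x640x3 uint8, red, green, blue), "z_map" (400x640 float32, m along the optical axis (not along the pixel's ray), 0 where there is no reading), "mtx" (3x3 intrinsics, pixels), "R" (3x3) and "t" (3): a world point X has camera coordinates R X + t; the wrist camera has in their place "hand_eye" (4x4, takes a point from camera to tool coordinates, whose origin is the TCP and whose axes are the flange's). Camera axes: x right, y down, z forward; pixel columns grow to the right and rows downward; lengths in m; the calibration is good to about 2 mm. A picture is of the moment at which its call begins: read the wrist's pose just before it.
- robot.sign_off(): hands the job in; it is judged then, once.
Trained networks look in the newest picture that a camera, given by its name, has taken for a name from the list of things; names that differ only in an ending like _2 or _b are one class to them, and where a whole thing is asked for, a point or a joint stands for the part that bears it (a point fixed in the world has none). Each returns a list of dicts, best first, with "confidence" (0 to 1); they miss things now and then, are a little off and sometimes report something else, mostly with a low value. They report only what shows in the picture. A call takes as long as a camera call.
- robot.recognise(camera, thing): "bbox" ([centre column, centre row, width, height] in pixels, round what is visible of it).
- robot.outline_of(camera, thing): "pixels" (400x640 bool, what is visible of it) and "bbox" ([centre column, centre row, width, height] in pixels, round what is visible of it).
- robot.spot_point(camera, thing): "at" ([column, row] in pixels: a listed point, or the origin of a listed thing).
The state is a dict: "t": time; "joints": joint angles; "joint_vel": joint speeds; "joint_efforts": joint torques, N m; "tcp_pos": TCP position; "tcp_rot": TCP orientation; "wrist_force": force on the tool from outside, world axes, zero at the start; "torque": the same for the moment, N m; "grip_width": opening from 0.0 (shut) to 1.0 (fully open); "gripper_force": force on a finger pad.
Only numpy, scipy, OpenCV 4.12 (cv2) and the standard library are available. Lean on these libraries where they do the work, as an engineer would, in place of code of your own. Each camera call takes 0.05 s, during which the arm holds its last target. There are 200 camera calls.

## Working session

There is one attempt and no reset: what is moved stays moved. The work goes in short steps, Python scripts to look and compute and a tool call to move; the robot and the scene stay as the last step left them, time stands still between calls to the robot, and variables do not carry over. Pictures are saved under pics/ and viewed, at most 14 in all, crops included, and the job is handed in when it is done.

Besides the shell and the picture viewer there is one more tool, called after "Call:" as name(argument=value, ...), one argument or row to a line, values as JSON. apply_moves: Moves the arm, as the interface text tells. Shifts and turns lie within -1 to 1; 1 stands for 2.5 cm of shift or 4 degrees of turn. Its arguments: {"type":"object","properties":{"series":{"type":"array","items":{"type":"object","properties":{"fingers":{"type":"number"},"offset":{"type":"array","items":{"type":"number"}},"spin":{"type":"number"}}}}},"required":["series"]}

```bash
mkdir -p pics; cat > h.py <<'E'
from rig import robot
import numpy as np, cv2
from scipy.spatial.transform import Rotation as Ro
def world(cap,uv,z):
    # intersect the pixel's ray with height z
    R,t=np.array(cap["R"]),np.array(cap["t"])
    c=-R.T@t; d=R.T@np.linalg.inv(cap["mtx"])@np.array([uv[0],uv[1],1.])
    return c+d*(z-c[2])/d[2]
def save(cap,n): cv2.imwrite(f"pics/{n}.png",cap["color"][:,:,::-1])
E
python3 - <<'E'
from h import *
s=robot.read_state(); print({k:np.round(s[k],3).tolist() for k in s}); print(Ro.from_rotvec(s["tcp_rot"]).as_matrix().round(3), robot.nose_length)
for c in ("top","scene"):
    cap=robot.capture(c); save(cap,c+"0")
    print(c,-np.array(cap["R"]).T@cap["t"])
    for n in "red_jar yellow_jar blue_jar red_stand yellow_stand blue_stand grey_stand stopper stopwatch tin".split():
        for d in robot.spot_point(c,n)[:2]:
            z=0 
            print(n,round(d["confidence"],2),np.round(d["at"]),world(cap,d["at"],0.004 if 'jar' in n else 0).round(3))
E
```

```text
{'t': 0.0, 'joints': [-1.281, 0.333, -0.065, 1.461, 0.022, 1.35, -0.089], 'joint_vel': [0.002, -0.0, 0.001, 0.001, -0.0, 0.001, -0.0], 'joint_efforts': [0.0, -62.325, 0.025, -38.99, -0.061, 0.04, 0.0], 'tcp_pos': [0.192, 0.594, 0.23], 'tcp_rot': [-0.489, -3.103, 0.002], 'wrist_force': [0.799, -0.062, 0.494], 'torque': [-0.001, 0.02, 0.005], 'gripper_force': 0.0, 'grip_width': 1.003}
[[-0.951  0.308 -0.   ]
 [ 0.308  0.951 -0.001]
 [-0.    -0.001 -1.   ]] 0.008
top [0.52404791 0.05044373 1.06911769]
red_jar 0.75 [372. 176.] [ 0.633 -0.04   0.004]
yellow_jar 0.52 [318. 246.] [0.458 0.095 0.004]
blue_jar 0.73 [262. 210.] [0.549 0.239 0.004]
red_stand 0.57 [259. 207.] [0.555 0.246 0.   ]
yellow_stand 0.62 [371. 178.] [ 0.629 -0.038  0.   ]
yellow_stand 0.42 [254. 270.] [0.396 0.257 0.   ]
blue_stand 0.76 [318. 245.] [0.461 0.097 0.   ]
grey_stand 0.71 [410. 246.] [ 0.458 -0.135  0.   ]
grey_stand 0.71 [373. 178.] [ 0.631 -0.042  0.   ]
stopper 0.66 [313. 208.] [0.553 0.108 0.   ]
stopwatch 0.84 [252. 271.] [0.394 0.262 0.   ]
tin 0.64 [344. 132.] [0.747 0.031 0.   ]
scene [-0.00110158  0.45964895  0.60167039]
red_jar 0.81 [345. 181.] [ 0.629 -0.035  0.004]
yellow_jar 0.73 [341. 250.] [0.461 0.099 0.004]
blue_jar 0.81 [243. 252.] [0.555 0.254 0.004]
red_stand 0.62 [246. 258.] [0.544 0.255 0.   ]
yellow_stand 0.68 [346. 185.] [ 0.62  -0.033  0.   ]
blue_stand 0.75 [344. 249.] [0.463 0.091 0.   ]
grey_stand 0.77 [436. 208.] [ 0.452 -0.143  0.   ]
stopper 0.82 [310. 227.] [0.548 0.111 0.   ]
stopwatch 0.68 [287. 314.] [ 0.395  0.254 -0.   ]
stopwatch 0.33 [292. 171.] [0.735 0.04  0.   ]
tin 0.65 [292. 169.] [0.742 0.035 0.   ]
```

```bash
cat > m.py <<'E'
from h import *
def cloud(cap):
    K=cap["mtx"];z=cap["z_map"]; v,u=np.indices(z.shape)
    P=np.stack([(u-K[0,2])/K[0,0]*z,(v-K[1,2])/K[1,1]*z,z],-1)
    return (P-np.array(cap["t"]))@np.array(cap["R"])
E
python3 - <<'E'
from m import *
cap=robot.capture("top"); W=cloud(cap)
ok=cap["z_map"]>0
print("table z",np.median(W[ok][:,2]))
for n,c in dict(redjar=(.633,-.04),yeljar=(.458,.095),blujar=(.549,.245),grey=(.456,-.138)).items():
    near=ok&(np.hypot(W[...,0]-c[0],W[...,1]-c[1])<.055)
    for lo,hi in ((.06,.085),(.005,.012)):
        m=near&(W[...,2]>lo)&(W[...,2]<hi)
        if m.sum()<8: continue
        p=W[m]; (cc,r)=cv2.minEnclosingCircle(p[:,:2].astype(np.float32)); print(n,lo,m.sum(),p[:,2].mean().round(4),np.round(cc,4),round(r,4),p.mean(0).round(4))
im=cap["color"][90:330,200:480]; cv2.imwrite("pics/topc.png",cv2.resize(im[:,:,::-1],None,fx=2.5,fy=2.5))
E
```

```text
table z 0.0006069333455113286
redjar 0.06 297 0.0743 [ 0.6289 -0.0313] 0.0231 [ 0.6284 -0.0308  0.0743]
redjar 0.005 296 0.0077 [ 0.6346 -0.0393] 0.0533 [ 0.623  -0.0349  0.0077]
yeljar 0.06 295 0.0744 [0.4601 0.0966] 0.023 [0.4603 0.0966 0.0744]
yeljar 0.005 322 0.0076 [0.4557 0.0991] 0.053 [0.4652 0.0913 0.0076]
blujar 0.06 299 0.0743 [0.5492 0.2518] 0.0232 [0.5489 0.2509 0.0743]
blujar 0.005 291 0.0076 [0.5489 0.2452] 0.0546 [0.5497 0.2412 0.0076]
grey 0.005 448 0.0072 [ 0.4526 -0.1354] 0.0521 [ 0.4487 -0.1345  0.0072]
```

View pics/topc.png

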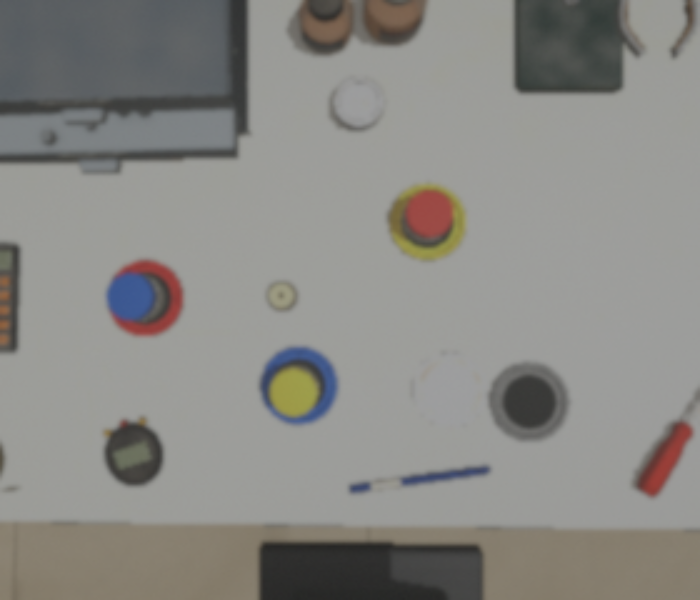

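View pics/scene0.png

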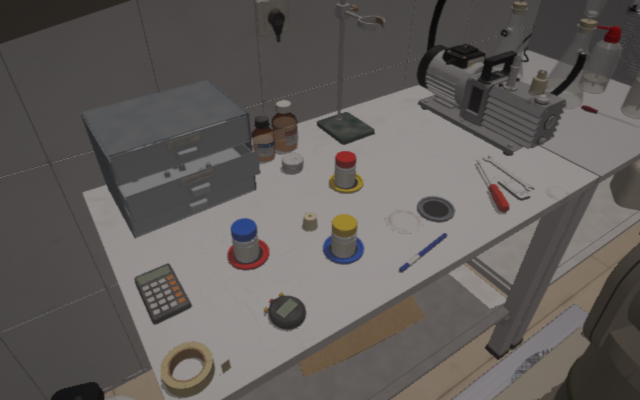

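```bash
python3 - <<'E'
from m import *
cap=robot.capture("top"); W=cloud(cap); c=cap["color"]
hsv=cv2.cvtColor(c,cv2.COLOR_RGB2HSV).astype(int); H,S,V=[hsv[...,i] for i in range(3)]
v,u=np.indices(H.shape)
R,t=np.array(cap["R"]),np.array(cap["t"]); o=-R.T@t
d=np.stack([u,v,np.ones_like(u)],-1)@np.linalg.inv(cap["mtx"]).T@R
P=o+d*((.008-o[2])/d[...,2])[...,None]
cols=dict(red=((H<10)|(H>170))&(S>90),yellow=(abs(H-29)<8)&(S>80),blue=(abs(H-112)<14)&(S>80),grey=(S<40)&(V<140))
g=dict(red=(.552,.245),yellow=(.629,-.038),blue=(.460,.097),grey=(.456,-.138))
for n,c0 in g.items():
    m=cols[n]&(np.hypot(P[...,0]-c0[0],P[...,1]-c0[1])<.05)&(W[...,2]<.03)
    q=P[m][:,:2]; best=[]
    for dx in np.arange(-.015,.0151,.001):
        for dy in np.arange(-.015,.0151,.001):
            r=np.hypot(*(q-c0-[dx,dy]).T); best.append((((r<.039)).sum()-(r>.040).sum()-((r<.032).sum() if n!='grey' else 0),c0[0]+dx,c0[1]+dy))
    b=np.array(best); top=b[b[:,0]>=b[:,0].max()*0.99]; print(n,m.sum(),top[:,0].max(),top[:,1:].mean(0).round(4),top[:,1:].std(0).round(4))
# tall things near work
ok=(cap["z_map"]>0)&(W[...,2]>.09)&(W[...,0]>.35)&(W[...,0]<.85)&(abs(W[...,1])<.45)
A=W[ok]; near=A[(A[:,0]<.75)&(A[:,1]>.0)]; print("cabinet",near.min(0),near.max(0)); 
lo=W[(cap["z_map"]>0)&(W[...,2]>.03)&(W[...,0]>.6)&(W[...,1]>.08)&(W[...,1]<.4)];print(lo.min(0),lo.max(0))
dd=W[(cap["z_map"]>0)&(np.hypot(W[...,0]-.458,W[...,1]+.05)<.035)];print("dish",np.percentile(dd[:,2],[5,50,95,100]))
print(robot.read_state()["t"])
E
```

```text
red 265 154.0 [0.55 0.25] [0. 0.]
yellow 305 194.0 [ 0.629 -0.037] [0. 0.]
blue 277 172.0 [0.462 0.093] [0. 0.]
grey 829 776.0 [ 0.4493 -0.1353] [0.0005 0.0005]
cabinet [0.66425565 0.14523223 0.09003826] [0.74999097 0.41603371 0.19792661]
[0.66425565 0.08006526 0.03009284] [0.94244373 0.39997936 0.30081296]
dish [-0.00169652  0.0015342   0.00485591  0.00875465]
1.2
```

Call:
apply_moves(
  series=[
    {"fingers": 0, "offset": [-0.8, -0.8, 0.1], "spin": 0},
    {"fingers": 0, "offset": [-0.8, -0.8, 0.1], "spin": 0},
    {"fingers": 0, "offset": [-0.8, -0.8, 0.1], "spin": 0},
    {"fingers": 0, "offset": [-0.8, -0.8, 0.1], "spin": 0},
    {"fingers": 0, "offset": [-0.8, -0.8, 0.1], "spin": 0},
    {"fingers": 0, "offset": [-0.8, -0.8, 0.1], "spin": 0},
    {"fingers": 0, "offset": [-0.8, -0.8, 0.1], "spin": 0},
    {"fingers": 0, "offset": [-0.8, -0.8, 0.1], "spin": 0},
    {"fingers": 0, "offset": [-0.8, -0.8, 0.1], "spin": 0},
    {"fingers": 0, "offset": [-0.8, -0.8, 0.1], "spin": 0},
  ],
)

```text
t: 2.03
tcp_pos: [0.3215, 0.3416, 0.2056]
tcp_rot: [0.489, 3.103, 0.001]
wrist_force: [0.2, -0.6, -0.7]
grip_width: 1.0
gripper_force: 0.0
```

Call:
apply_moves(
  series=[
    {"fingers": 0, "offset": [-0.8, -0.8, 0.1], "spin": 0},
    {"fingers": 0, "offset": [-0.8, -0.8, 0.1], "spin": 0},
    {"fingers": 0, "offset": [-0.8, -0.8, 0.1], "spin": 0},
    {"fingers": 0, "offset": [-0.8, -0.8, 0.1], "spin": 0},
    {"fingers": 0, "offset": [-0.8, -0.8, 0.1], "spin": 0},
    {"fingers": 0, "offset": [-0.8, -0.8, 0.1], "spin": 0},
    {"fingers": 0, "offset": [-0.8, -0.8, 0.1], "spin": 0},
    {"fingers": 0, "offset": [-0.8, -0.8, 0.1], "spin": 0},
    {"fingers": 0, "offset": [-0.8, -0.8, 0.1], "spin": 0},
    {"fingers": 0, "offset": [0, 0, 0], "spin": 0},
  ],
)

```text
t: 2.87
tcp_pos: [0.4387, 0.1112, 0.183]
tcp_rot: [0.499, 3.101, -0.001]
wrist_force: [-0.9, -0.5, -0.3]
grip_width: 0.996
gripper_force: 0.0
```

```bash
cat >> m.py <<'E'
def go(x,y,z):
    s=robot.read_state(); M=Ro.from_rotvec(s["tcp_rot"]).as_matrix()
    print("t",round(s["t"],2),"at",np.round(s["tcp_pos"],4),"units to",(x,y,z),":",(M.T@(np.array([x,y,z])-s["tcp_pos"])/.025).round(2))
def wrist(name=None):
    s=robot.read_state(); cap=robot.capture("wrist"); T=np.eye(4); T[:3,:3]=Ro.from_rotvec(s["tcp_rot"]).as_matrix(); T[:3,3]=s["tcp_pos"]
    E=np.linalg.inv(T@np.array(cap["hand_eye"])); cap["R"],cap["t"]=E[:3,:3],E[:3,3]
    if name: save(cap,name)
    return cap
def cap_top(c,r=.05):
    """centre of the jar top near c, from the wrist's depth"""
    cap=wrist(); W=cloud(cap); m=(cap["z_map"]>0)&(abs(W[...,2]-.074)<.008)&(np.hypot(W[...,0]-c[0],W[...,1]-c[1])<r)
    p=W[m]; cc,rr=cv2.minEnclosingCircle(p[:,:2].astype(np.float32)); print("cap",m.sum(),np.round(cc,4),round(rr,4),p.mean(0).round(4)); return cc
E
python3 - <<'E'
from m import *
cap=wrist("w1"); go(*cap_top((.46,.0966)),.032)
go(.460,.0966,.032)
E
```

```text
cap 2469 [0.4612 0.0939] 0.0234 [0.4595 0.0943 0.073 ]
t 2.97 at [0.4371 0.1156 0.1831] units to (0.4611906409263611, 0.09387034177780151, 0.032) : [-1.18 -0.53  6.04]
t 2.97 at [0.4371 0.1156 0.1831] units to (0.46, 0.0966, 0.032) : [-1.11 -0.44  6.04]
```

View pics/w1.png

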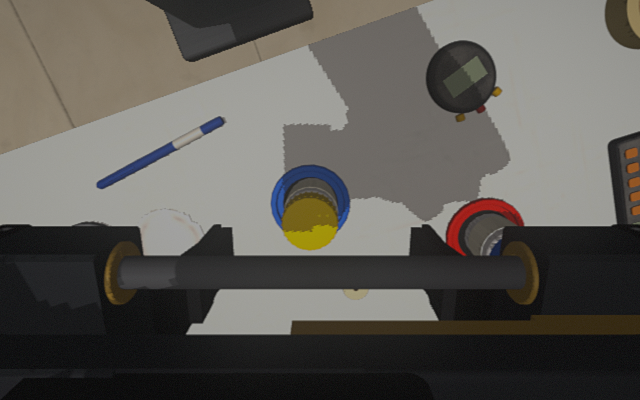

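Call:
apply_moves(
  series=[
    {"fingers": 0, "offset": [-0.6, -0.25, 0.6], "spin": 0},
    {"fingers": 0, "offset": [-0.55, -0.25, 0.6], "spin": 0},
    {"fingers": 0, "offset": [0, 0, 0.8], "spin": 0},
    {"fingers": 0, "offset": [0, 0, 0.8], "spin": 0},
    {"fingers": 0, "offset": [0, 0, 0.8], "spin": 0},
    {"fingers": 0, "offset": [0, 0, 0.8], "spin": 0},
    {"fingers": 0, "offset": [0, 0, 0.8], "spin": 0},
    {"fingers": 0, "offset": [0, 0, 0.8], "spin": 0},
    {"fingers": 0, "offset": [0, 0, 0.05], "spin": 0},
    {"fingers": 0, "offset": [0, 0, 0], "spin": 0},
  ],
)

```text
t: 3.8
tcp_pos: [0.4596, 0.0963, 0.0314]
tcp_rot: [-0.487, -3.102, 0.001]
wrist_force: [-0.8, 0.8, 0.3]
grip_width: 1.0
gripper_force: 0.0
```

Call:
apply_moves(
  series=[
    {"fingers": 1, "offset": [0, 0, 0], "spin": 0},
    {"fingers": 1, "offset": [0, 0, 0], "spin": 0},
    {"fingers": 1, "offset": [0, 0, 0], "spin": 0},
    {"fingers": 1, "offset": [0, 0, 0], "spin": 0},
    {"fingers": 1, "offset": [0, 0, 0], "spin": 0},
    {"fingers": 1, "offset": [0, 0, 0], "spin": 0},
    {"fingers": 1, "offset": [0, 0, 0], "spin": 0},
    {"fingers": 1, "offset": [0, 0, 0], "spin": 0},
    {"fingers": 1, "offset": [0, 0, 0], "spin": 0},
    {"fingers": 1, "offset": [0, 0, 0], "spin": 0},
  ],
)

```text
t: 4.63
tcp_pos: [0.4605, 0.0954, 0.0319]
tcp_rot: [-0.489, -3.103, -0.0]
wrist_force: [-0.8, -1.4, 2.9]
grip_width: 0.519
gripper_force: 30.0
```

```bash
python3 - <<'E'
from m import *
go(.45,-.1355,.033)
E
```

```text
t 4.63 at [0.4605 0.0954 0.0319] units to (0.45, -0.1355, 0.033) : [-2.44 -8.92 -0.05]
```

Call:
apply_moves(
  series=[
    {"fingers": 1, "offset": [0, 0, -0.4], "spin": 0},
    {"fingers": 1, "offset": [0, 0, -0.6], "spin": 0},
    {"fingers": 1, "offset": [0, 0, -0.6], "spin": 0},
    {"fingers": 1, "offset": [-0.1, -0.3, -0.4], "spin": 0},
    {"fingers": 1, "offset": [-0.2, -0.7, 0], "spin": 0},
    {"fingers": 1, "offset": [-0.24, -0.9, 0], "spin": 0},
    {"fingers": 1, "offset": [-0.25, -0.9, 0], "spin": 0},
    {"fingers": 1, "offset": [-0.25, -0.9, 0], "spin": 0},
    {"fingers": 1, "offset": [-0.25, -0.9, 0], "spin": 0},
    {"fingers": 1, "offset": [-0.25, -0.9, 0], "spin": 0},
  ],
)

```text
t: 5.47
tcp_pos: [0.4544, -0.0489, 0.0821]
tcp_rot: [0.49, 3.103, 0.001]
wrist_force: [0.8, 0.1, -0.9]
grip_width: 0.518
gripper_force: 30.0
```

Call:
apply_moves(
  series=[
    {"fingers": 1, "offset": [-0.25, -0.9, 0], "spin": 0},
    {"fingers": 1, "offset": [-0.25, -0.9, 0], "spin": 0},
    {"fingers": 1, "offset": [-0.25, -0.9, 0], "spin": 0},
    {"fingers": 1, "offset": [-0.15, -0.6, 0], "spin": 0},
    {"fingers": 1, "offset": [0, 0, 0], "spin": 0},
    {"fingers": 1, "offset": [0, 0, 0], "spin": 0},
    {"fingers": 1, "offset": [0, 0, 0.5], "spin": 0},
    {"fingers": 1, "offset": [0, 0, 0.5], "spin": 0},
    {"fingers": 1, "offset": [0, 0, 0], "spin": 0},
    {"fingers": 1, "offset": [0, 0, 0], "spin": 0},
  ],
)

```text
t: 6.3
tcp_pos: [0.4504, -0.1318, 0.0566]
tcp_rot: [-0.487, -3.102, 0.0]
wrist_force: [0.8, 0.1, -0.4]
grip_width: 0.52
gripper_force: 30.0
```

```bash
python3 - <<'E'
from m import *
go(.45,-.1355,.033)
wrist("w2")
E
```

```text
t 6.3 at [ 0.4504 -0.1318  0.0566] units to (0.45, -0.1355, 0.033) : [-0.03 -0.14  0.95]
```

View pics/w2.png

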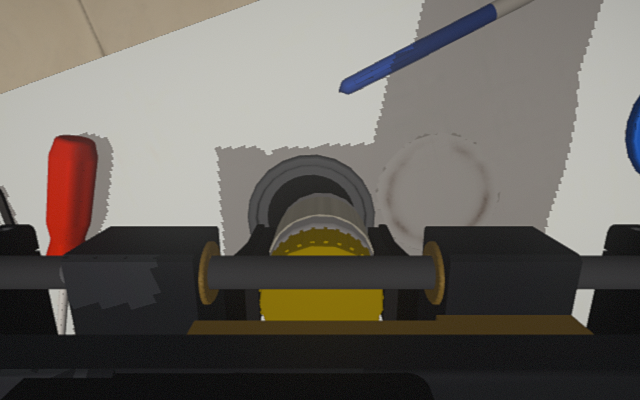

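Call:
apply_moves(
  series=[
    {"fingers": 1, "offset": [0, -0.14, 0.3], "spin": 0},
    {"fingers": 1, "offset": [0, 0, 0.3], "spin": 0},
    {"fingers": 1, "offset": [0, 0, 0.2], "spin": 0},
    {"fingers": 1, "offset": [0, 0, 0.12], "spin": 0},
    {"fingers": 1, "offset": [0, 0, 0], "spin": 0},
    {"fingers": 1, "offset": [0, 0, 0], "spin": 0},
    {"fingers": 0, "offset": [0, 0, 0], "spin": 0},
    {"fingers": 0, "offset": [0, 0, 0], "spin": 0},
    {"fingers": 0, "offset": [0, 0, 0], "spin": 0},
    {"fingers": 0, "offset": [0, 0, 0], "spin": 0},
  ],
)

```text
t: 7.18
tcp_pos: [0.45, -0.136, 0.034]
tcp_rot: [0.489, 3.103, 0.0]
wrist_force: [0.7, 0.7, 0.7]
grip_width: 0.735
gripper_force: 0.0
```

```bash
python3 - <<'E'
from m import *
go(.549,.2515,.13)
E
```

```text
t 7.18 at [ 0.45  -0.136  0.034] units to (0.549, 0.2515, 0.13) : [ 1.   15.97 -3.84]
```

Call:
apply_moves(
  series=[
    {"fingers": 0, "offset": [0, 0, 0], "spin": 0},
    {"fingers": 0, "offset": [0, 0, -0.2], "spin": 0},
    {"fingers": 0, "offset": [0, 0, -0.8], "spin": 0},
    {"fingers": 0, "offset": [0, 0, -1], "spin": 0},
    {"fingers": 0, "offset": [0, 0, -1], "spin": 0},
    {"fingers": 0, "offset": [0, 0, -1], "spin": 0},
    {"fingers": 0, "offset": [0, 0.4, -0.3], "spin": 0},
    {"fingers": 0, "offset": [0, 1, 0], "spin": 0},
    {"fingers": 0, "offset": [0, 1, 0], "spin": 0},
    {"fingers": 0, "offset": [0, 1, 0], "spin": 0},
  ],
)

```text
t: 8.02
tcp_pos: [0.4762, -0.0543, 0.1421]
tcp_rot: [0.491, 3.102, 0.001]
wrist_force: [0.4, -0.6, -1.0]
grip_width: 1.002
gripper_force: 0.0
```

Call:
apply_moves(
  series=[
    {"fingers": 0, "offset": [0.1, 1, 0], "spin": 0},
    {"fingers": 0, "offset": [0.1, 1, 0], "spin": 0},
    {"fingers": 0, "offset": [0.1, 1, 0], "spin": 0},
    {"fingers": 0, "offset": [0.1, 1, 0], "spin": 0},
    {"fingers": 0, "offset": [0.1, 1, 0], "spin": 0},
    {"fingers": 0, "offset": [0.1, 1, 0], "spin": 0},
    {"fingers": 0, "offset": [0.1, 1, 0], "spin": 0},
    {"fingers": 0, "offset": [0.1, 1, 0], "spin": 0},
    {"fingers": 0, "offset": [0.1, 1, 0], "spin": 0},
    {"fingers": 0, "offset": [0.1, 1, 0], "spin": 0},
  ],
)

```text
t: 8.85
tcp_pos: [0.5291, 0.1917, 0.1417]
tcp_rot: [0.489, 3.103, 0.0]
wrist_force: [0.5, 0.1, 0.6]
grip_width: 0.999
gripper_force: 0.0
```

Call:
apply_moves(
  series=[
    {"fingers": 0, "offset": [0, 1, 0], "spin": 0},
    {"fingers": 0, "offset": [0, 0.9, 0], "spin": 0},
    {"fingers": 0, "offset": [0, 0.6, 0], "spin": 0},
    {"fingers": 0, "offset": [0, 0, 0], "spin": 0},
    {"fingers": 0, "offset": [0, 0, 0], "spin": 0},
    {"fingers": 0, "offset": [0, 0, 0], "spin": 0},
    {"fingers": 0, "offset": [0, 0, 0], "spin": 0},
    {"fingers": 0, "offset": [0, 0, 0], "spin": 0},
    {"fingers": 0, "offset": [0, 0, 0], "spin": 0},
    {"fingers": 0, "offset": [0, 0, 0], "spin": 0},
  ],
)

```text
t: 9.68
tcp_pos: [0.5483, 0.2495, 0.1415]
tcp_rot: [0.49, 3.103, 0.0]
wrist_force: [-0.2, -0.1, -0.1]
grip_width: 0.995
gripper_force: 0.0
```

```bash
python3 - <<'E'
from m import *
cap=wrist("w3"); go(*cap_top((.549,.2515)),.032)
go(.549,.2515,.032)
E
```

```text
cap 3559 [0.5503 0.2492] 0.0234 [0.5488 0.2497 0.0731]
t 9.78 at [0.5483 0.2497 0.1414] units to (0.5503103733062744, 0.24921289086341858, 0.032) : [-0.08  0.01  4.38]
t 9.78 at [0.5483 0.2497 0.1414] units to (0.549, 0.2515, 0.032) : [-0.01  0.08  4.38]
```

View pics/w3.png

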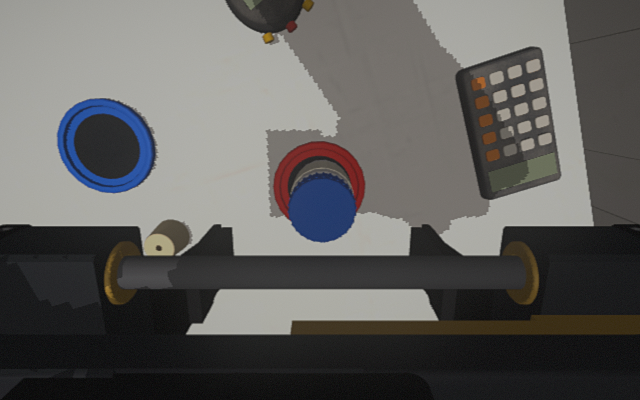

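Call:
apply_moves(
  series=[
    {"fingers": 0, "offset": [-0.05, 0.04, 0.6], "spin": 0},
    {"fingers": 0, "offset": [0, 0, 0.8], "spin": 0},
    {"fingers": 0, "offset": [0, 0, 0.8], "spin": 0},
    {"fingers": 0, "offset": [0, 0, 0.8], "spin": 0},
    {"fingers": 0, "offset": [0, 0, 0.8], "spin": 0},
    {"fingers": 0, "offset": [0, 0, 0.58], "spin": 0},
    {"fingers": 0, "offset": [0, 0, 0], "spin": 0},
    {"fingers": 0, "offset": [0, 0, 0], "spin": 0},
    {"fingers": 1, "offset": [0, 0, 0], "spin": 0},
    {"fingers": 1, "offset": [0, 0, 0], "spin": 0},
  ],
)

```text
t: 10.62
tcp_pos: [0.5506, 0.2509, 0.0332]
tcp_rot: [0.489, 3.102, 0.002]
wrist_force: [1.0, 0.4, 0.3]
grip_width: 0.925
gripper_force: 0.0
```

Call:
apply_moves(
  series=[
    {"fingers": 1, "offset": [0, 0, 0], "spin": 0},
    {"fingers": 1, "offset": [0, 0, 0], "spin": 0},
    {"fingers": 1, "offset": [0, 0, 0], "spin": 0},
    {"fingers": 1, "offset": [0, 0, 0], "spin": 0},
    {"fingers": 1, "offset": [0, 0, 0], "spin": 0},
    {"fingers": 1, "offset": [0, 0, 0], "spin": 0},
    {"fingers": 1, "offset": [0, 0, 0], "spin": 0},
    {"fingers": 1, "offset": [0, 0, 0], "spin": 0},
    {"fingers": 1, "offset": [0, 0, -0.4], "spin": 0},
    {"fingers": 1, "offset": [0, 0, -0.6], "spin": 0},
  ],
)

```text
t: 11.45
tcp_pos: [0.5487, 0.25, 0.056]
tcp_rot: [-0.489, -3.101, 0.003]
wrist_force: [0.1, 0.3, -1.1]
grip_width: 0.519
gripper_force: 30.0
```

```bash
python3 - <<'E'
from m import *
# blue stand from the empty one in a fresh top picture
cap=robot.capture("top"); d=robot.outline_of("top","blue_stand")[0]; q=cv2.findContours(d["pixels"].astype(np.uint8),0,1)[0]; q=max(q,key=len)
(c,r)=cv2.minEnclosingCircle(q); print(d["confidence"],c,r,world(cap,c,.006).round(4))
im=cv2.imread("pics/w3.png"); 
go(.462,.094,.033)
E
```

```text
0.81 (319.0, 244.0) 15.811488151550293 [0.4632 0.0931 0.006 ]
t 11.55 at [0.5512 0.2511 0.0593] units to (0.462, 0.094, 0.033) : [ 1.46 -7.08  1.03]
```

Call:
apply_moves(
  series=[
    {"fingers": 1, "offset": [0, 0, -0.8], "spin": 0},
    {"fingers": 1, "offset": [0.1, -0.3, -0.4], "spin": 0},
    {"fingers": 1, "offset": [0.16, -0.8, 0], "spin": 0},
    {"fingers": 1, "offset": [0.2, -0.9, 0], "spin": 0},
    {"fingers": 1, "offset": [0.2, -0.9, 0], "spin": 0},
    {"fingers": 1, "offset": [0.2, -0.9, 0], "spin": 0},
    {"fingers": 1, "offset": [0.2, -0.9, 0], "spin": 0},
    {"fingers": 1, "offset": [0.2, -0.9, 0], "spin": 0},
    {"fingers": 1, "offset": [0.2, -0.9, 0], "spin": 0},
    {"fingers": 1, "offset": [0.2, -0.5, 0], "spin": 0},
  ],
)

```text
t: 12.38
tcp_pos: [0.4553, 0.0944, 0.0864]
tcp_rot: [-0.492, -3.102, 0.001]
wrist_force: [0.2, 0.5, -0.9]
grip_width: 0.523
gripper_force: 30.0
```

Call:
apply_moves(
  series=[
    {"fingers": 1, "offset": [0, 0, 0], "spin": 0},
    {"fingers": 1, "offset": [0, 0, 0.4], "spin": 0},
    {"fingers": 1, "offset": [0, 0, 0.5], "spin": 0},
    {"fingers": 1, "offset": [0, 0, 0.3], "spin": 0},
    {"fingers": 1, "offset": [0, 0, 0], "spin": 0},
    {"fingers": 1, "offset": [0, 0, 0], "spin": 0},
    {"fingers": 1, "offset": [0, 0, 0], "spin": 0},
    {"fingers": 1, "offset": [0, 0, 0], "spin": 0},
    {"fingers": 1, "offset": [0, 0, 0], "spin": 0},
    {"fingers": 1, "offset": [0, 0, 0], "spin": 0},
  ],
)

```text
t: 13.22
tcp_pos: [0.4567, 0.0969, 0.0571]
tcp_rot: [0.489, 3.103, 0.001]
wrist_force: [1.0, -0.1, -0.9]
grip_width: 0.519
gripper_force: 30.0
```

```bash
python3 - <<'E'
from m import *
go(.4625,.0935,.033)
wrist("w4")
E
```

```text
t 13.22 at [0.4567 0.0969 0.0571] units to (0.4625, 0.0935, 0.033) : [-0.26 -0.06  0.96]
```

View pics/w4.png

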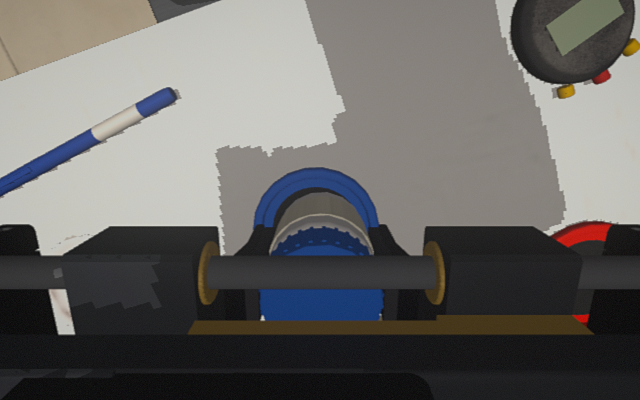

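Call:
apply_moves(
  series=[
    {"fingers": 1, "offset": [-0.26, -0.08, 0.1], "spin": 0},
    {"fingers": 1, "offset": [0, 0, 0.3], "spin": 0},
    {"fingers": 1, "offset": [0, 0, 0.3], "spin": 0},
    {"fingers": 1, "offset": [0, 0, 0.2], "spin": 0},
    {"fingers": 1, "offset": [0, 0, 0], "spin": 0},
    {"fingers": 1, "offset": [0, 0, 0], "spin": 0},
    {"fingers": 0, "offset": [0, 0, 0], "spin": 0},
    {"fingers": 0, "offset": [0, 0, 0], "spin": 0},
    {"fingers": 0, "offset": [0, 0, 0], "spin": 0},
    {"fingers": 0, "offset": [0, 0, 0], "spin": 0},
  ],
)

```text
t: 14.1
tcp_pos: [0.4622, 0.093, 0.0346]
tcp_rot: [0.489, 3.103, 0.001]
wrist_force: [0.8, -0.5, -0.5]
grip_width: 0.74
gripper_force: 0.0
```

```bash
python3 - <<'E'
from m import *
go(.6285,-.032,.14)
E
```

```text
t 14.1 at [0.4622 0.093  0.0346] units to (0.6285, -0.032, 0.14) : [-7.87 -2.71 -4.22]
```

Call:
apply_moves(
  series=[
    {"fingers": 0, "offset": [0, 0, 0], "spin": 0},
    {"fingers": 0, "offset": [0, 0, -0.2], "spin": 0},
    {"fingers": 0, "offset": [0, 0, -0.8], "spin": 0},
    {"fingers": 0, "offset": [0, 0, -1], "spin": 0},
    {"fingers": 0, "offset": [0, 0, -1], "spin": 0},
    {"fingers": 0, "offset": [0, 0, -1], "spin": 0},
    {"fingers": 0, "offset": [-0.4, -0.1, -0.2], "spin": 0},
    {"fingers": 0, "offset": [-0.8, -0.3, 0], "spin": 0},
    {"fingers": 0, "offset": [-0.8, -0.3, 0], "spin": 0},
    {"fingers": 0, "offset": [-0.8, -0.3, 0], "spin": 0},
  ],
)

```text
t: 14.93
tcp_pos: [0.5218, 0.0469, 0.1396]
tcp_rot: [0.488, 3.103, 0.001]
wrist_force: [-0.4, 0.2, -0.5]
grip_width: 0.995
gripper_force: 0.0
```

Call:
apply_moves(
  series=[
    {"fingers": 0, "offset": [-0.8, -0.3, 0], "spin": 0},
    {"fingers": 0, "offset": [-0.8, -0.3, 0], "spin": 0},
    {"fingers": 0, "offset": [-0.8, -0.3, 0], "spin": 0},
    {"fingers": 0, "offset": [-0.8, -0.3, 0], "spin": 0},
    {"fingers": 0, "offset": [-0.8, -0.2, 0], "spin": 0},
    {"fingers": 0, "offset": [-0.7, -0.2, 0], "spin": 0},
    {"fingers": 0, "offset": [-0.4, -0.1, 0], "spin": 0},
    {"fingers": 0, "offset": [0, 0, 0], "spin": 0},
    {"fingers": 0, "offset": [0, 0, 0], "spin": 0},
    {"fingers": 0, "offset": [0, 0, 0], "spin": 0},
  ],
)

```text
t: 15.77
tcp_pos: [0.6286, -0.0317, 0.139]
tcp_rot: [-0.489, -3.103, -0.0]
wrist_force: [1.5, 0.8, 0.2]
grip_width: 1.0
gripper_force: 0.0
```

```bash
python3 - <<'E'
from m import *
cap=wrist("w5"); go(*cap_top((.6285,-.032)),.032)
go(.6285,-.032,.032)
cap=robot.capture("top")
for n in ("blue_jar","yellow_jar","red_stand"):
    d=robot.spot_point("top",n)[0]; print(n,d["confidence"],world(cap,d["at"],.004).round(3))
d=robot.outline_of("top","red_stand")[0]; q=max(cv2.findContours(d["pixels"].astype(np.uint8),0,1)[0],key=len)
(c,r)=cv2.minEnclosingCircle(q); print(d["confidence"],c,r,world(cap,c,.006).round(4))
E
```

```text
cap 3628 [ 0.6301 -0.0343] 0.0232 [ 0.6288 -0.0337  0.0731]
t 15.87 at [ 0.6287 -0.0314  0.1393] units to (0.6300761699676514, -0.03427714854478836, 0.032) : [-0.09 -0.09  4.29]
t 15.87 at [ 0.6287 -0.0314  0.1393] units to (0.6285, -0.032, 0.032) : [-0.   -0.03  4.29]
blue_jar 0.85 [0.46  0.088 0.004]Traceback (most recent call last):
  File "<stdin>", line 6, in <module>
IndexError: list index out of range
```

View pics/w5.png

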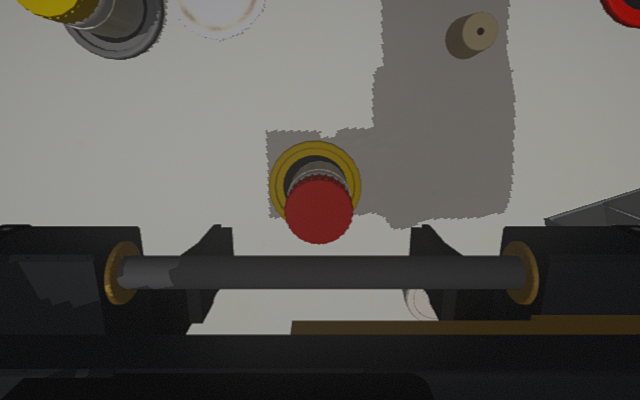

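Call:
apply_moves(
  series=[
    {"fingers": 0, "offset": [-0.05, -0.06, 0.6], "spin": 0},
    {"fingers": 0, "offset": [0, 0, 0.8], "spin": 0},
    {"fingers": 0, "offset": [0, 0, 0.8], "spin": 0},
    {"fingers": 0, "offset": [0, 0, 0.8], "spin": 0},
    {"fingers": 0, "offset": [0, 0, 0.8], "spin": 0},
    {"fingers": 0, "offset": [0, 0, 0.48], "spin": 0},
    {"fingers": 0, "offset": [0, 0, 0], "spin": 0},
    {"fingers": 0, "offset": [0, 0, 0], "spin": 0},
    {"fingers": 1, "offset": [0, 0, 0], "spin": 0},
    {"fingers": 1, "offset": [0, 0, 0], "spin": 0},
  ],
)

```text
t: 16.85
tcp_pos: [0.6308, -0.034, 0.0338]
tcp_rot: [0.489, 3.101, 0.001]
wrist_force: [-0.9, 0.3, 1.2]
grip_width: 0.921
gripper_force: 0.0
```

Call:
apply_moves(
  series=[
    {"fingers": 1, "offset": [0, 0, 0], "spin": 0},
    {"fingers": 1, "offset": [0, 0, 0], "spin": 0},
    {"fingers": 1, "offset": [0, 0, 0], "spin": 0},
    {"fingers": 1, "offset": [0, 0, 0], "spin": 0},
    {"fingers": 1, "offset": [0, 0, 0], "spin": 0},
    {"fingers": 1, "offset": [0, 0, 0], "spin": 0},
    {"fingers": 1, "offset": [0, 0, 0], "spin": 0},
    {"fingers": 1, "offset": [0, 0, 0], "spin": 0},
    {"fingers": 1, "offset": [0, 0, -0.4], "spin": 0},
    {"fingers": 1, "offset": [0, 0, -0.6], "spin": 0},
  ],
)

```text
t: 17.68
tcp_pos: [0.6287, -0.0339, 0.0565]
tcp_rot: [-0.489, -3.1, 0.001]
wrist_force: [-0.4, 0.2, -1.3]
grip_width: 0.519
gripper_force: 30.0
```

```bash
python3 - <<'E'
from m import *
cap=robot.capture("top")
for n in ("red_stand","yellow_stand"):
    for d in robot.outline_of("top",n)[:1]:
        q=max(cv2.findContours(d["pixels"].astype(np.uint8),0,1)[0],key=len)
        (c,r)=cv2.minEnclosingCircle(q); print(n,d["confidence"],c,r,world(cap,c,.006).round(4))
go(.55,.248,.033)
E
```

```text
red_stand 0.72 (257.4534912109375, 209.62208557128906) 15.631742477416992 [0.5484 0.2491 0.006 ]
yellow_stand 0.57 (342.28216552734375, 131.37623596191406) 10.761861801147461 [0.7478 0.0356 0.006 ]
t 17.83 at [ 0.6307 -0.034   0.0586] units to (0.55, 0.248, 0.033) : [6.55 9.74 1.02]
```

Call:
apply_moves(
  series=[
    {"fingers": 1, "offset": [0, 0, -0.8], "spin": 0},
    {"fingers": 1, "offset": [0.3, 0.1, -0.5], "spin": 0},
    {"fingers": 1, "offset": [0.8, 0.3, 0], "spin": 0},
    {"fingers": 1, "offset": [1, 0.5, 0], "spin": 0},
    {"fingers": 1, "offset": [1, 0.7, 0], "spin": 0},
    {"fingers": 1, "offset": [1, 0.8, 0], "spin": 0},
    {"fingers": 1, "offset": [1, 0.8, 0], "spin": 0},
    {"fingers": 1, "offset": [0.8, 0.9, 0], "spin": 0},
    {"fingers": 1, "offset": [0.5, 1, 0], "spin": 0},
    {"fingers": 1, "offset": [0.2, 1, 0], "spin": 0},
  ],
)

```text
t: 18.67
tcp_pos: [0.5178, 0.1638, 0.0893]
tcp_rot: [-0.487, -3.102, -0.001]
wrist_force: [0.8, 0.4, -0.2]
grip_width: 0.521
gripper_force: 30.0
```

Call:
apply_moves(
  series=[
    {"fingers": 1, "offset": [0, 1, 0], "spin": 0},
    {"fingers": 1, "offset": [0, 1, 0], "spin": 0},
    {"fingers": 1, "offset": [0, 1, 0], "spin": 0},
    {"fingers": 1, "offset": [0, 0.7, 0], "spin": 0},
    {"fingers": 1, "offset": [0, 0, 0], "spin": 0},
    {"fingers": 1, "offset": [0, 0, 0.4], "spin": 0},
    {"fingers": 1, "offset": [0, 0, 0.5], "spin": 0},
    {"fingers": 1, "offset": [0, 0, 0.4], "spin": 0},
    {"fingers": 1, "offset": [0, 0, 0], "spin": 0},
    {"fingers": 1, "offset": [0, 0, 0], "spin": 0},
  ],
)

```text
t: 19.5
tcp_pos: [0.5476, 0.2487, 0.0561]
tcp_rot: [-0.491, -3.101, 0.002]
wrist_force: [0.5, -0.0, -0.4]
grip_width: 0.516
gripper_force: 30.0
```

```bash
python3 - <<'E'
from m import *
go(.549,.2495,.033)
wrist("w6")
E
```

```text
t 19.5 at [0.5476 0.2487 0.0561] units to (0.549, 0.2495, 0.033) : [-0.05  0.05  0.92]
```

View pics/w6.png

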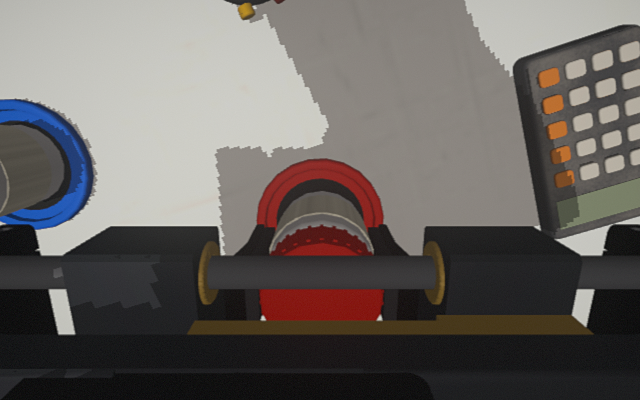

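Call:
apply_moves(
  series=[
    {"fingers": 1, "offset": [-0.06, 0, 0.1], "spin": 0},
    {"fingers": 1, "offset": [0, 0, 0.3], "spin": 0},
    {"fingers": 1, "offset": [0, 0, 0.3], "spin": 0},
    {"fingers": 1, "offset": [0, 0, 0.18], "spin": 0},
    {"fingers": 1, "offset": [0, 0, 0], "spin": 0},
    {"fingers": 1, "offset": [0, 0, 0], "spin": 0},
    {"fingers": 0, "offset": [0, 0, 0], "spin": 0},
    {"fingers": 0, "offset": [0, 0, 0], "spin": 0},
    {"fingers": 0, "offset": [0, 0, 0], "spin": 0},
    {"fingers": 0, "offset": [0, 0, 0], "spin": 0},
  ],
)

```text
t: 20.38
tcp_pos: [0.5499, 0.2496, 0.0356]
tcp_rot: [0.489, 3.103, 0.001]
wrist_force: [-0.1, 0.1, -0.2]
grip_width: 0.74
gripper_force: 0.0
```

```bash
python3 - <<'E'
from m import *
go(.45,-.136,.14)
E
```

```text
t 20.38 at [0.5499 0.2496 0.0356] units to (0.45, -0.136, 0.14) : [ -0.95 -15.9   -4.18]
```

Call:
apply_moves(
  series=[
    {"fingers": 0, "offset": [0, 0, 0], "spin": 0},
    {"fingers": 0, "offset": [0, 0, -0.2], "spin": 0},
    {"fingers": 0, "offset": [0, 0, -0.8], "spin": 0},
    {"fingers": 0, "offset": [0, 0, -1], "spin": 0},
    {"fingers": 0, "offset": [0, 0, -1], "spin": 0},
    {"fingers": 0, "offset": [0, 0, -1], "spin": 0},
    {"fingers": 0, "offset": [0, -0.4, -0.2], "spin": 0},
    {"fingers": 0, "offset": [0, -1, 0], "spin": 0},
    {"fingers": 0, "offset": [0, -1, 0], "spin": 0},
    {"fingers": 0, "offset": [0, -1, 0], "spin": 0},
  ],
)

```text
t: 21.22
tcp_pos: [0.523, 0.1675, 0.1404]
tcp_rot: [0.489, 3.103, 0.0]
wrist_force: [0.4, -0.3, -0.4]
grip_width: 1.002
gripper_force: 0.0
```

Call:
apply_moves(
  series=[
    {"fingers": 0, "offset": [-0.1, -1, 0], "spin": 0},
    {"fingers": 0, "offset": [-0.1, -1, 0], "spin": 0},
    {"fingers": 0, "offset": [-0.1, -1, 0], "spin": 0},
    {"fingers": 0, "offset": [-0.1, -1, 0], "spin": 0},
    {"fingers": 0, "offset": [-0.1, -1, 0], "spin": 0},
    {"fingers": 0, "offset": [-0.1, -1, 0], "spin": 0},
    {"fingers": 0, "offset": [-0.1, -1, 0], "spin": 0},
    {"fingers": 0, "offset": [-0.1, -1, 0], "spin": 0},
    {"fingers": 0, "offset": [-0.1, -1, 0], "spin": 0},
    {"fingers": 0, "offset": [0, -1, 0], "spin": 0},
  ],
)

```text
t: 22.05
tcp_pos: [0.4676, -0.0776, 0.1404]
tcp_rot: [0.49, 3.103, 0.001]
wrist_force: [0.1, -0.4, -0.1]
grip_width: 0.998
gripper_force: 0.0
```

Call:
apply_moves(
  series=[
    {"fingers": 0, "offset": [0, -1, 0], "spin": 0},
    {"fingers": 0, "offset": [0, -0.9, 0], "spin": 0},
    {"fingers": 0, "offset": [0, -0.6, 0], "spin": 0},
    {"fingers": 0, "offset": [0, 0, 0], "spin": 0},
    {"fingers": 0, "offset": [0, 0, 0], "spin": 0},
    {"fingers": 0, "offset": [0, 0, 0], "spin": 0},
    {"fingers": 0, "offset": [0, 0, 0], "spin": 0},
    {"fingers": 0, "offset": [0, 0, 0], "spin": 0},
    {"fingers": 0, "offset": [0, 0, 0], "spin": 0},
    {"fingers": 0, "offset": [0, 0, 0], "spin": 0},
  ],
)

```text
t: 22.88
tcp_pos: [0.4489, -0.1352, 0.1402]
tcp_rot: [-0.488, -3.103, -0.0]
wrist_force: [0.2, 0.4, 0.2]
grip_width: 1.003
gripper_force: 0.0
```

```bash
python3 - <<'E'
from m import *
go(*cap_top((.45,-.136)),.032)
E
```

```text
cap 3597 [ 0.451  -0.1365] 0.0233 [ 0.4495 -0.136   0.0731]
t 22.93 at [ 0.4489 -0.1354  0.1402] units to (0.45096421241760254, -0.13648979365825653, 0.032) : [-0.09 -0.02  4.33]
```

Call:
apply_moves(
  series=[
    {"fingers": 0, "offset": [-0.05, 0, 0.6], "spin": 0},
    {"fingers": 0, "offset": [0, 0, 0.8], "spin": 0},
    {"fingers": 0, "offset": [0, 0, 0.8], "spin": 0},
    {"fingers": 0, "offset": [0, 0, 0.8], "spin": 0},
    {"fingers": 0, "offset": [0, 0, 0.8], "spin": 0},
    {"fingers": 0, "offset": [0, 0, 0.53], "spin": 0},
    {"fingers": 0, "offset": [0, 0, 0], "spin": 0},
    {"fingers": 0, "offset": [0, 0, 0], "spin": 0},
    {"fingers": 1, "offset": [0, 0, 0], "spin": 0},
    {"fingers": 1, "offset": [0, 0, 0], "spin": 0},
  ],
)

```text
t: 23.77
tcp_pos: [0.4508, -0.1361, 0.0331]
tcp_rot: [0.489, 3.102, 0.001]
wrist_force: [-0.1, 0.5, 0.6]
grip_width: 0.916
gripper_force: 0.0
```

Call:
apply_moves(
  series=[
    {"fingers": 1, "offset": [0, 0, 0], "spin": 0},
    {"fingers": 1, "offset": [0, 0, 0], "spin": 0},
    {"fingers": 1, "offset": [0, 0, 0], "spin": 0},
    {"fingers": 1, "offset": [0, 0, 0], "spin": 0},
    {"fingers": 1, "offset": [0, 0, 0], "spin": 0},
    {"fingers": 1, "offset": [0, 0, 0], "spin": 0},
    {"fingers": 1, "offset": [0, 0, 0], "spin": 0},
    {"fingers": 1, "offset": [0, 0, 0], "spin": 0},
    {"fingers": 1, "offset": [0, 0, -0.4], "spin": 0},
    {"fingers": 1, "offset": [0, 0, -0.6], "spin": 0},
  ],
)

```text
t: 24.6
tcp_pos: [0.4487, -0.1361, 0.0566]
tcp_rot: [-0.489, -3.1, 0.001]
wrist_force: [0.9, 0.1, -1.5]
grip_width: 0.517
gripper_force: 30.0
```

```bash
python3 - <<'E'
from m import *
cap=robot.capture("top")
for d in robot.outline_of("top","yellow_stand")[:2]:
        q=max(cv2.findContours(d["pixels"].astype(np.uint8),0,1)[0],key=len)
        (c,r)=cv2.minEnclosingCircle(q); print(d["confidence"],c,r,world(cap,c,.006).round(4))
go(.629,-.0365,.033)
E
```

```text
t 24.7 at [ 0.4511 -0.1364  0.0589] units to (0.629, -0.0365, 0.033) : [-5.54  5.99  1.06]
```

Call:
apply_moves(
  series=[
    {"fingers": 1, "offset": [0, 0, -0.8], "spin": 0},
    {"fingers": 1, "offset": [-0.2, 0.2, -0.4], "spin": 0},
    {"fingers": 1, "offset": [-0.5, 0.5, 0], "spin": 0},
    {"fingers": 1, "offset": [-0.7, 0.8, 0], "spin": 0},
    {"fingers": 1, "offset": [-0.7, 0.8, 0], "spin": 0},
    {"fingers": 1, "offset": [-0.7, 0.8, 0], "spin": 0},
    {"fingers": 1, "offset": [-0.7, 0.8, 0], "spin": 0},
    {"fingers": 1, "offset": [-0.7, 0.8, 0], "spin": 0},
    {"fingers": 1, "offset": [-0.7, 0.8, 0], "spin": 0},
    {"fingers": 1, "offset": [-0.6, 0.5, 0], "spin": 0},
  ],
)

```text
t: 25.53
tcp_pos: [0.6289, -0.0324, 0.0863]
tcp_rot: [0.485, 3.104, 0.002]
wrist_force: [0.9, 0.8, -1.1]
grip_width: 0.521
gripper_force: 30.0
```

Call:
apply_moves(
  series=[
    {"fingers": 1, "offset": [0, 0, 0], "spin": 0},
    {"fingers": 1, "offset": [0, 0, 0], "spin": 0},
    {"fingers": 1, "offset": [0, 0, 0.4], "spin": 0},
    {"fingers": 1, "offset": [0, 0, 0.5], "spin": 0},
    {"fingers": 1, "offset": [0, 0, 0.3], "spin": 0},
    {"fingers": 1, "offset": [0, 0, 0], "spin": 0},
    {"fingers": 1, "offset": [0, 0, 0], "spin": 0},
    {"fingers": 1, "offset": [0, 0, 0], "spin": 0},
    {"fingers": 1, "offset": [0, 0, 0], "spin": 0},
    {"fingers": 1, "offset": [0, 0, 0], "spin": 0},
  ],
)

```text
t: 26.37
tcp_pos: [0.6273, -0.0356, 0.0575]
tcp_rot: [0.489, 3.102, 0.001]
wrist_force: [0.2, 0.1, -1.4]
grip_width: 0.515
gripper_force: 30.0
```

```bash
python3 - <<'E'
from m import *
go(.629,-.0365,.033)
wrist("w7")
E
```

```text
t 26.37 at [ 0.6273 -0.0356  0.0575] units to (0.629, -0.0365, 0.033) : [-0.08 -0.01  0.98]
```

View pics/w7.png

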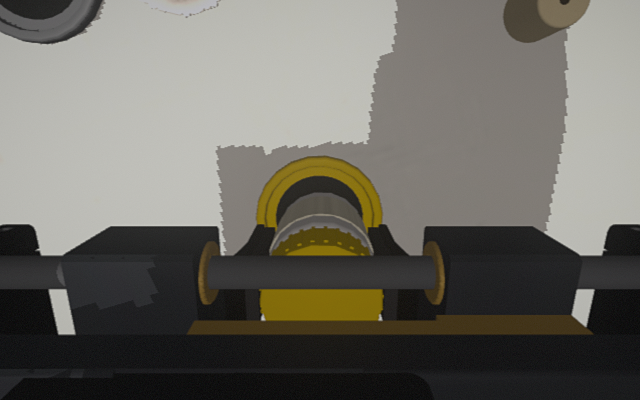

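Yellow rim (320,207) is centred under the held jar (321,260). Lowering and releasing, then lifting clear.

Call:
apply_moves(
  series=[
    {"fingers": 1, "offset": [-0.04, 0, 0.1], "spin": 0},
    {"fingers": 1, "offset": [0, 0, 0.3], "spin": 0},
    {"fingers": 1, "offset": [0, 0, 0.3], "spin": 0},
    {"fingers": 1, "offset": [0, 0, 0.24], "spin": 0},
    {"fingers": 1, "offset": [0, 0, 0], "spin": 0},
    {"fingers": 1, "offset": [0, 0, 0], "spin": 0},
    {"fingers": 0, "offset": [0, 0, 0], "spin": 0},
    {"fingers": 0, "offset": [0, 0, 0], "spin": 0},
    {"fingers": 0, "offset": [0, 0, 0], "spin": 0},
    {"fingers": 0, "offset": [0, 0, 0], "spin": 0},
  ],
)

```text
t: 27.25
tcp_pos: [0.628, -0.0359, 0.0337]
tcp_rot: [0.489, 3.103, 0.0]
wrist_force: [0.4, 0.5, -0.6]
grip_width: 0.734
gripper_force: 0.0
```

Call:
apply_moves(
  series=[
    {"fingers": 0, "offset": [0, 0, 0], "spin": 0},
    {"fingers": 0, "offset": [0, 0, -0.2], "spin": 0},
    {"fingers": 0, "offset": [0, 0, -0.8], "spin": 0},
    {"fingers": 0, "offset": [0, 0, -1], "spin": 0},
    {"fingers": 0, "offset": [0, 0, -1], "spin": 0},
    {"fingers": 0, "offset": [0, 0, -1], "spin": 0},
    {"fingers": 0, "offset": [0, -0.4, -0.6], "spin": 0},
    {"fingers": 0, "offset": [0.3, -1, 0], "spin": 0},
    {"fingers": 0, "offset": [0.3, -1, 0], "spin": 0},
    {"fingers": 0, "offset": [0.3, -1, 0], "spin": 0},
  ],
)

```text
t: 28.08
tcp_pos: [0.5799, -0.1107, 0.1493]
tcp_rot: [0.488, 3.102, 0.0]
wrist_force: [-1.1, -0.6, -0.0]
grip_width: 0.995
gripper_force: 0.0
```

Call:
apply_moves(
  series=[
    {"fingers": 0, "offset": [0.3, -1, 0], "spin": 0},
    {"fingers": 0, "offset": [0.3, -1, 0], "spin": 0},
    {"fingers": 0, "offset": [0.3, -1, 0], "spin": 0},
    {"fingers": 0, "offset": [0.3, -1, 0], "spin": 0},
    {"fingers": 0, "offset": [0.3, -1, 0], "spin": 0},
    {"fingers": 0, "offset": [0.3, -0.6, 0], "spin": 0},
    {"fingers": 0, "offset": [0, 0, 0], "spin": 0},
    {"fingers": 0, "offset": [0, 0, 0], "spin": 0},
    {"fingers": 0, "offset": [0, 0, 0], "spin": 0},
    {"fingers": 0, "offset": [0, 0, 0], "spin": 0},
  ],
)

```text
t: 28.92
tcp_pos: [0.4953, -0.228, 0.1485]
tcp_rot: [0.486, 3.104, 0.001]
wrist_force: [-0.5, -0.7, -0.4]
grip_width: 1.001
gripper_force: 0.0
```

```bash
python3 - <<'E'
from m import *
cap=robot.capture("top"); W=cloud(cap)
for n,c in dict(yel=(.629,-.037),blue=(.462,.0935),red=(.549,.2495)).items():
    m=(abs(W[...,2]-.074)<.01)&(np.hypot(W[...,0]-c[0],W[...,1]-c[1])<.05); p=W[m]; print(n,m.sum(),p.mean(0).round(4),p[:,2].std().round(4))
im=cap["color"][90:330,200:480]; cv2.imwrite("pics/end.png",cv2.resize(im[:,:,::-1],None,fx=2.5,fy=2.5))
save(robot.capture("scene"),"end2")
E
```

```text
yel 293 [ 0.6267 -0.0335  0.0743] 0.0023
blue 294 [0.4619 0.095  0.0745] 0.002
red 297 [0.5487 0.251  0.0745] 0.0023
```

View pics/end.png

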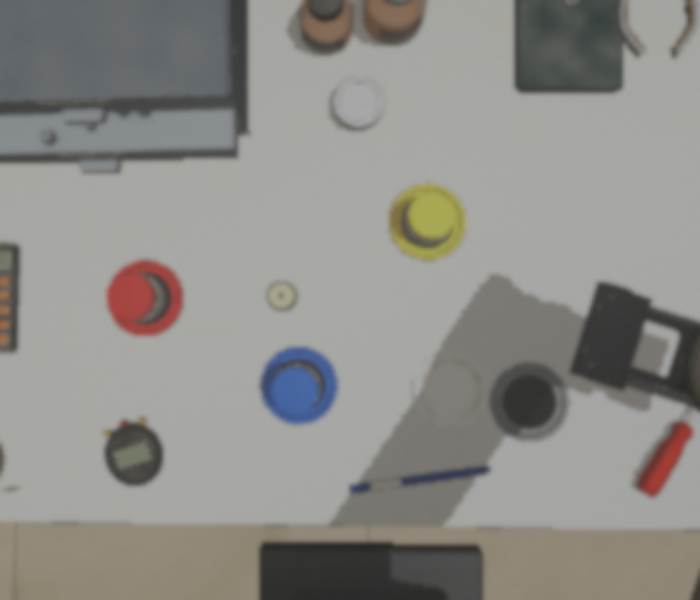

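View pics/end2.png

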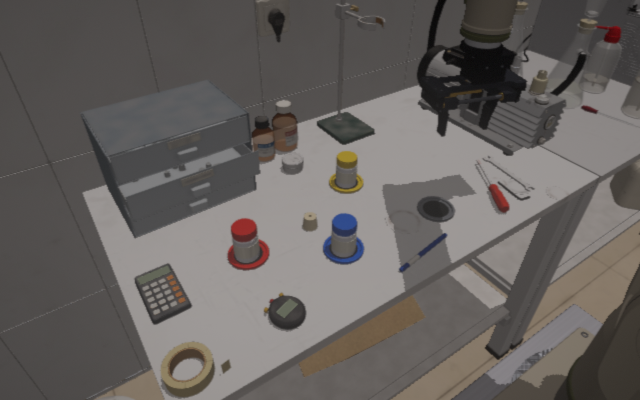

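Each jar stands on the stand of its own colour: red (245,240), blue (344,235), yellow (346,172). The grey stand is empty at (436,208), and the stopper, stopwatch and tin have not moved.

```bash
python3 -c "
from rig import robot
print(robot.sign_off())"
```

```text
the job is handed in; nothing more can be done
None
```

The job is handed in at about 29 s: the red, yellow and blue jars each stand upright and flat on the stand of their own colour, the grey stand is empty, and the stopper, stopwatch and tin were not disturbed.

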